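# Sweep a stray shorting link out of the door track

## Robot

A 6-joint arm with a two-finger parallel gripper is mounted at the origin on the work surface. World frame = base frame: x ahead of the robot, y to its left, z up, the work surface at z = 0. Lengths are in mm, angles in degrees, forces in N, time in s.
With the tool pointing down it reaches from about 250 to 800 mm from the base axis. Payload 8.5 kg.
Tool frame: the origin (TCP) lies at the very end of the fingers, on their centre line; the grasp point (between the pads) lies 19 mm behind it (grip_point_offset is the distance from the TCP to the grasp point, in mm); x points along the fingers, y is the direction in which the jaws open and shut, and the axes are right-handed (so a half turn about x gives the same grasp; the last joint's range is limited). The gripper opens to 85 mm and grips with 20 to 120 N. Pads are 22 mm wide; open, the fingers measure 114 mm over their backs; the gripper's body (76 mm by 85 mm) begins 54 mm behind the grasp point. The pads swing forward as they close: fully open they stand 13 mm farther back than shut.
Start: joints at [69.213, 13.648, -0.773, 75.585, 0, 90], TCP at [186.302, 490.786, 231.276] pointing down, gripper open.
Joint ranges: [-152.45, 152.45], [-59.26, 108.67], [-65.41, 83.53], [-104.44, 129.93], [-82.83, 76.93], [-180, 180]. Speed limits (degrees/s): [127.2, 127.2, 159.86, 180, 180, 180].

## Interface

Orientations are given as a 3x3 rotation matrix whose columns are the frame's x, y, z axes.
In Python, from rig import get_state, get_image, camera_model, job_done, grip_point_offset gives the robot as it stands. The module is installed in compiled form; this text tells all that it offers.
- The arm moves only by the tool arm_command, never from a script. Its arguments are lists of equal length, an entry for each row: "rotation": the turn, a rotation vector about the tool's x, y, z in degrees, a list of three; "linear": the shift along the tool's x, y, z in cm, a list of three; "fingers": the closure in counts, from 0 (fully open) to 255 (shut). A call has exactly 8 rows; each row is the pose to reach, as a shift and turn from the pose measured when the call began, along the tool's axes at that moment; what a row does not reach only later rows make up. A row lasts 1/12 s, in which the tool goes at most 41.7 mm and 7.16 degrees, less where a joint would pass 70% of its speed; a pose out of reach is approached as far as the arm can. A call with a gripper value outside its range is refused whole. The fingers move at their own pace and stop on an object; "force" is the grip in N (left out, the last holds). Time passes only in rows, so rows that repeat a pose let the fingers close, or fill a call up. It gives the time, the measured TCP pose, the force and the opening at its end, in the units of the state.
- get_state(): the state, without advancing time (a new reading comes with each control period).
- get_image(name): name is "side" or "top"; returns the picture (480x640x3 uint8, red, green, blue); there is no depth.
- camera_model(name): a dict with "mtx" (3x3 intrinsics, pixels), "k1" (the pictures are not rectified: a ray, as slopes to the right and down, at radius r is drawn at 1 + k1 r^2 times it, then the intrinsics apply), "extrinsics" (4x4, takes a point from camera to world coordinates). Camera axes: x right, y up, looking along -z (the intrinsics and any distortion apply to the point x, -y, -z); pixel columns grow to the right and rows downward; lengths in mm; the calibration is good to about 2 mm. A picture is of the moment at which its call begins. camera_model takes no time and is no camera call.
- job_done(): hands the job in, once; it reports no verdict.
The state is a dict: "time_s": time; "q": joint angles; "dq": joint speeds; "effort": joint torques, N m; "eef_pos": TCP position; "tool_rot": TCP orientation; "wrist_force": force on the tool from outside, world axes, zero at the start; "ft_torque": the same for the moment, N m; "grip_width": finger opening in mm.
Only numpy, scipy, OpenCV 4.12 (cv2) and the standard library are available. Lean on these libraries where they do the work, as an engineer would, in place of code of your own. Each camera call takes 0.05 s, during which the arm holds its last target. There are 200 camera calls.

## Task

A flat shorting link has fallen into the front channel of the terminal cabinet, where the acrylic sliding door runs. Take the scraper pen out of the tool block, set its nylon rod on the channel floor close to the door's edge (no more than 3 cm from it, behind the link), and draw it slowly (about 2 to 3 cm a second) along the channel to the open end, pressing only lightly (some 3 to 8 N) but staying on the floor all the way, so that the link is pushed out and drops into the tray. Then stand the pen back in its hole in the tool block, and leave the door, the tray and everything else where they are.

Things in the scene. Friction and masses are not known exactly. Their poses are not given: they have to be found in the camera images.
- cabinet: low grey steel terminal cabinet, 200 (x) x 380 (y) x 78 mm high, fixed. Origin: centre of its underside; x points from its front (robot side) to its back, y along its width, z up. Aluminium door channels run along y on its front and back top edges. Its +y half has a closed steel deck, its -y half an open compartment with terminal rows, all lower than the channels.
- track: the front door channel: aluminium U, 395 mm long, 16 mm wide inside, 7 mm deep, walls 2.5 mm, level, fixed to the cabinet. Origin: centre of the channel FLOOR (81 mm above the bench) at the open end; y runs along the channel to the door (floor from y = 0 to 395 mm), x across, z up. The open end overhangs the cabinet's side by 15 mm, above the tray.
- door_edge (a point): top front corner of the door's leading edge. The door is a clear acrylic sheet, 180 mm wide, spanning both channels; this edge lies at x = 0, z = 10 mm and y = 195 to 210 mm in the channel's frame, and the door covers the channel from there on in +y. It slides along y with about 3 N of friction; its clear finger pull stands 9 mm above the sheet.
- link_mid (a point): centre of the shorting link: flat tin-plated copper bar 30 x 12 x 3 mm, about 10 g, lying flat and loose in the front channel, lengthwise (its y axis along the channel, 3 mm high above the floor); its centre is at first 70 to 135 mm from the open end.
- link: the same link; origin at the centre of its underside.
- tray: open steel parts tray on the bench, 100 (x) x 110 (y) x 24 mm high, wall 2 mm, 0.35 kg, loose, under and beyond the channel's open end. Origin: centre of its underside; its axes are those of the cabinet.
- stand: wooden tool block 56 (x) x 110 (y) x 85 mm high, fixed. Origin: centre of its underside. One round through hole of 20 mm, from top to bottom, holds the pen; two small dark blind holes beside it are empty.
- stand_hole (a point): centre of the mouth of the 20 mm hole, on the top face of the tool block (85 mm high).
- pen: scraper pen, about 80 g, upright in the tool block. Origin: centre of the underside of its black finger guard (disc 28 mm wide, 5 mm thick, resting on the block); z up along the pen. Above: round grey barrel, 16 mm wide, from z = 5 to 85 mm, then a 12 mm push end to 93 mm. Below: steel nose, 12 mm wide, tapering to 8.4 mm at z = -52 mm.
- pen_mid (a point): middle of the pen's barrel, 45 mm above the underside of the finger guard: the place to grip (16 mm wide).
- pen_nose (a point): lower end of the pen's steel nose, on its axis. Out of it comes a round white nylon rod, 6 mm wide with a round end, firmly clamped. The rod sticks out 10 to 28 mm below this point, as it happens to have been left: that length is not reported and must be found by touch. A push of 3 to 8 N is right; 15 N is too much.
- relay: bystander: cream bakelite timer relay standing on its round black base, 46 x 46 x 90 mm. Origin: centre of its underside.
- lug_a: bystander: tin-plated ring lug lying on the bench, 41 x 16 x 9 mm. Origin: under the centre of its ring.
- lug_b: bystander: the second ring lug, the same.
- spanner: bystander: chunky steel spanner, 170 mm long, lying on the bench along its x axis. Origin: under its middle.
Things that resemble listed ones, but are neither listed nor needed, are in the scene too. There is more than one size of the tray; the one meant has the size given above.

How it is judged (in metres and radians):
On the way, in this order (a step that is already met when the one before it is completed fails the run):
1. the pen's rod touches the channel floor close to the door's edge (y of pen_nose in the frame of track between 0.155 and 0.21 m and x of pen_nose in the frame of track between -0.012 and 0.012 m and contact force between pen and track above 0.2 N), for 0.1 s.
2. the rod, still on the channel floor, passes 118 to 142 mm from the open end (y of pen_nose in the frame of track between 0.118 and 0.142 m and x of pen_nose in the frame of track between -0.012 and 0.012 m and contact force between pen and track above 0.2 N), for 0.1 s.
3. the rod, still on the channel floor, passes 86 to 110 mm from the open end (y of pen_nose in the frame of track between 0.086 and 0.11 m and x of pen_nose in the frame of track between -0.012 and 0.012 m and contact force between pen and track above 0.2 N), for 0.1 s.
4. the rod, still on the channel floor, passes 54 to 78 mm from the open end (y of pen_nose in the frame of track between 0.054 and 0.078 m and x of pen_nose in the frame of track between -0.012 and 0.012 m and contact force between pen and track above 0.2 N), for 0.1 s.
5. the rod, still on the channel floor, passes 24 to 46 mm from the open end (y of pen_nose in the frame of track between 0.024 and 0.046 m and x of pen_nose in the frame of track between -0.012 and 0.012 m and contact force between pen and track above 0.2 N), for 0.1 s.
6. the rod, still on the channel floor, passes 3 to 21 mm from the open end (y of pen_nose in the frame of track between 0.003 and 0.021 m and x of pen_nose in the frame of track between -0.012 and 0.012 m and contact force between pen and track above 0.2 N), for 0.1 s.
At the end, for the whole second after the job is handed in: The link lies at rest inside the tray (its centre within the walls and below the rim); the pen stands upright (within 0.12 rad) in its hole in the tool block, nose end at least 45 mm below the block's top and within 10 mm of the hole's axis, at rest and released (x of link_mid in the frame of tray between -0.05 and 0.05 m and y of link_mid in the frame of tray between -0.055 and 0.055 m and z of link_mid in the frame of tray below 0.024 m and linear speed of each of link, pen below 0.01 m/s and horizontal distance between pen_nose and stand_hole below 0.01 m and z of pen_nose in the frame of stand below 0.04 m and angle between pen's own z axis and vertical below 0.12 rad); the robot touches nothing.
It fails at once if the pen presses on the channel with more than 15 N (contact force between pen and track above 15 N).
It fails at once if the pen moves along faster than 80 mm/s while it presses on the channel (contact force between pen and track above 0.5 N and linear speed of pen above 0.08 m/s and y of pen_nose in the frame of track above 0.025 m).
It fails at once if the fingers touch the link (contact force between the fingers and link above 0.2 N).
It fails at once if the door is shifted by more than 15 mm (distance of door_edge from where it was at the start of the episode above 0.015 m).
It fails at once if the tray or a bystander (relay, lugs, spanner) is shifted by more than 20 mm (distance of any of relay, lug_a, lug_b, spanner, tray from where it was at the start of the episode above 0.02 m).
It also fails if it takes over 64 s, if anything falls off the work surface, if the arm or the gripper's body presses on something with over 40 N, if the wrist force passes 120 N, or if a joint passes its speed limit or range.

## Working session

There is one attempt and no reset: what is moved stays moved. The work goes in short steps, Python scripts to look and compute and a tool call to move; the robot and the scene stay as the last step left them, time stands still between calls to the robot, and variables do not carry over. Pictures are saved under pics/ and viewed, about 8 in all and at most 12, crops included, and the job is handed in when it is done.

Besides the shell and the picture viewer there is one more tool, called after "Call:" by a JSON object that holds its "fn" and its "kwargs". arm_command: Moves the arm, as the interface text tells. Its arguments: {"type":"object","properties":{"rotation":{"type":"array"},"linear":{"type":"array"},"fingers":{"type":"array"},"force":{"type":"number"}},"required":["rotation","linear","fingers"]}

```bash
mkdir -p pics
cat > h.py <<'E'
import numpy as np, cv2
from rig import *
def ray(cam,u,v):
    m=camera_model(cam);K=np.array(m["mtx"]);E=np.array(m["extrinsics"])
    d=np.array([(u-K[0,2])/K[0,0],(v-K[1,2])/K[1,1]]);s=d.copy()
    for _ in range(20): s=d/(1+m["k1"]*(s@s))
    return E[:3,3],E[:3,:3]@np.array([s[0],-s[1],-1])
def onz(cam,u,v,z):
    o,d=ray(cam,u,v);return o+d*(z-o[2])/d[2]
def proj(cam,p):
    m=camera_model(cam);K=np.array(m["mtx"]);E=np.array(m["extrinsics"])
    c=E[:3,:3].T@(np.array(p)-E[:3,3]);s=np.array([c[0],-c[1]])/-c[2]
    s=s*(1+m["k1"]*(s@s));return K[:2,:2]@s+K[:2,2]
def two(a,b):
    o1,d1=ray("top",*a);o2,d2=ray("side",*b)
    t=np.linalg.lstsq(np.c_[d1,-d2],o2-o1,rcond=None)[0]
    p,q=o1+t[0]*d1,o2+t[1]*d2;return (p+q)/2,np.linalg.norm(p-q)
def snap(cam,name):
    im=get_image(cam)[:,:,::-1].copy();cv2.imwrite("pics/"+name+".png",im);return im
E
python3 - <<'E'
from h import *
for c in("top","side"):
    snap(c,c+"0");m=camera_model(c);print(c,np.round(m["extrinsics"],3).tolist(),m["mtx"],m["k1"])
print(get_state(), grip_point_offset() if callable(grip_point_offset) else grip_point_offset)
E
```

```text
top [[0.014, 0.974, -0.228, 306.07], [-1.0, 0.016, 0.003, -36.064], [0.006, 0.228, 0.974, 1014.987], [0.0, 0.0, 0.0, 1.0]] [[556.52738131   0.         318.613545  ]
 [  0.         556.52738131 240.01315209]
 [  0.           0.           1.        ]] -0.15442183343955773
side [[-0.998, 0.007, -0.061, 447.487], [-0.056, -0.511, 0.858, 756.077], [-0.025, 0.86, 0.51, 567.902], [0.0, 0.0, 0.0, 1.0]] [[515.83320951   0.         319.49008177]
 [  0.         515.83320951 235.59491671]
 [  0.           0.           1.        ]] -0.14208366386309437
{'time_s': 0.1, 'q': array([ 6.92139151e+01,  1.36809049e+01, -8.12106986e-01,  7.55839588e+01,
        6.12811949e-04,  9.00011243e+01]), 'dq': array([ 0.01620462, -0.09307084,  0.09285556, -0.05226994,  0.03090919,
        0.02505482]), 'effort': array([-7.71102691e-05, -5.39718676e+01,  3.46998596e+01,  1.34322688e-02,
        5.67862276e-05,  1.06991502e-05]), 'eef_pos': array([186.1778185 , 490.48461201, 230.71094955]), 'tool_rot': array([[-4.86741778e-04,  3.54897941e-01,  9.34904923e-01],
       [-1.25215621e-03,  9.34904084e-01, -3.54898275e-01],
       [-9.99999098e-01, -1.34339082e-03, -1.06692157e-05]]), 'wrist_force': array([ 0.02354305, -0.05079407, -0.24907255]), 'ft_torque': array([-0.03123026, -0.0237643 , -0.04790319]), 'grip_width': 85.35776649248126} 18.700000000000003
```

View pics/top0.png

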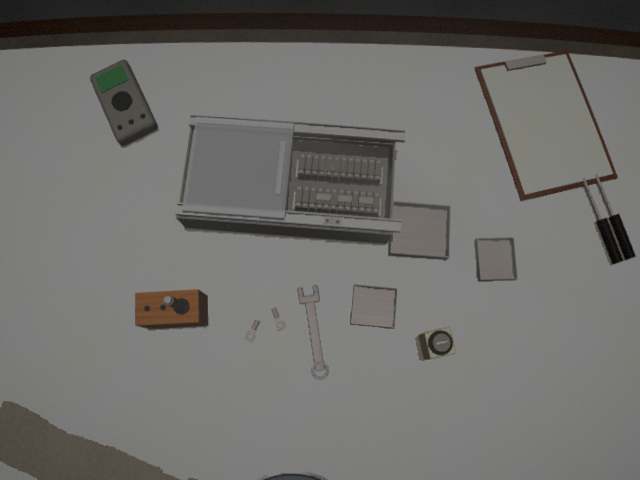

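View pics/side0.png

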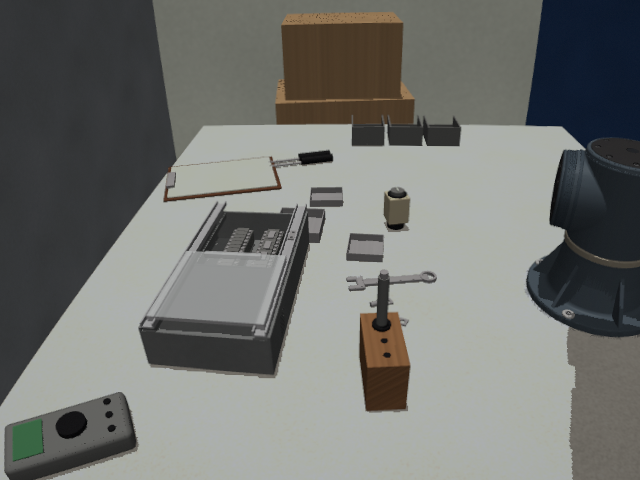

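Top: the pen's guard is near (181,306), the channel's open end near (400,228), the link near (333,221) and the door edge near (290,213). Side: pen top near (383,274), guard near (382,324). I'll enlarge these areas.

Run:
```python
from h import *
t=cv2.imread("pics/top0.png");s=cv2.imread("pics/side0.png")
a=cv2.resize(t[195:245,270:410],(800,286),interpolation=cv2.INTER_CUBIC) # x5.714
b=cv2.resize(t[280:335,130:215],(464,300),interpolation=cv2.INTER_CUBIC) # x5.455
c=cv2.resize(s[265:345,345:425],(300,300),interpolation=cv2.INTER_CUBIC) # x3.75
o=np.zeros((600,800,3),np.uint8);o[:286]=a;o[300:,:464]=b;o[300:,500:]=c
cv2.imwrite("pics/z0.png",cv2.convertScaleAbs(o,alpha=1.4))
```

```text
(no output)
```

View pics/z0.png

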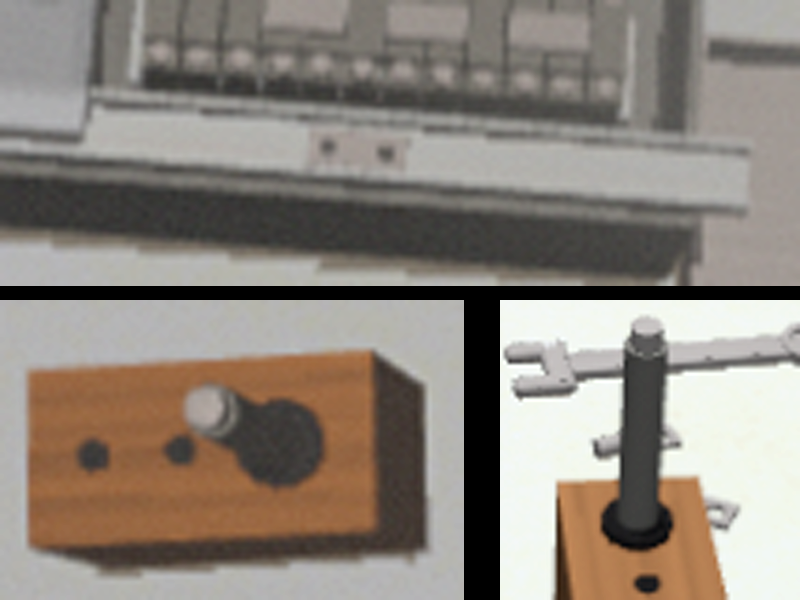

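Run:
```python
from h import *
np.set_printoptions(precision=1,suppress=True)
A=lambda x,y:(270+(x+.5)/5.714-.5,195+(y+.5)/5.714-.5)
e=onz("top",*A(747,179.5),83);l=onz("top",*A(357,150),84);f=onz("top",*A(100,125.5),83)
print("end",e,"link",l,"far",f)
d=f-e;print("yaw of +y axis from world y",np.degrees(np.arctan2(-d[0],d[1])), "link dist",np.linalg.norm(l-e),"door",np.linalg.norm(onz("top",*A(86,125),91)-e))
print("guard top",onz("top",181,306,90),"side",onz("side",381.5,324.5,90), two((181,306),(381.5,324.5)))
print("pen top",onz("top",168.1,300.3,178),"side",onz("side",384.2,272.2,178))
B=lambda x,y:(130+x/5.455,280+(y-300)/5.455)
c=[onz("top",*B(*p),85) for p in[(28,370),(374,350),(376,528),(28,547)]];print(np.array(c))
# side checks: project the track end
print(proj("side",e),proj("side",l))
t=cv2.imread("pics/top0.png").astype(int).sum(2)
for u in(300,315,350,370,390,398):print(u,t[205:240,u])
for v in (217,221,225):print(v,t[v,280:300],t[v,390:406])
```

```text
end [ 551.5 -180.4   83. ] link [558.5 -61.6  84. ] far [565.2  16.6  83. ]
yaw of +y axis from world y -3.9859928006595027 link dist 119.00970433933834 door 201.26371981958798
guard top [405.2 190.5  90. ] side [403.6 196.4  90. ] (array([404.4, 191.6,  86.1]), np.float64(2.4466828046746443))
pen top [404.  189.5 178. ] side [403.4 194.  178. ]
[[426.2 273.1  85. ]
 [435.  163.3  85. ]
 [379.9 159.6  85. ]
 [371.  268.8  85. ]]
[300.4 205.2] [291.  234.2]
300 [259 222 166 116 123 138 255 321 264 307 382 379 380 377 378 377 380 381
 308 164 214 263 207 116 111 121 119 125 129 126 117 135 206 257 329]
315 [223 246 235 225 221 191 165 259 321 274 306 379 381 382 382 377 375 379
 387 320 183 209 265 221 144 126 113 120 118 111 126 117 125 202 259]
350 [230 200 210 228 227 206 170 159 160 186 300 330 244 300 373 377 381 380
 375 379 380 359 268 168 226 245 196 136 129 127 130 127 121 121 132]
370 [261 264 229 238 288 286 272 234 172 169 169 217 307 311 268 346 371 378
 376 373 377 375 378 331 231 214 262 243 174 140 143 147 139 149 139]
390 [224 224 230 236 249 249 247 248 242 260 270 270 281 311 329 282 301 370
 374 379 374 375 378 379 374 316 194 234 266 234 170 162 171 173 176]
398 [214 284 320 328 328 324 328 324 330 334 334 337 324 335 350 328 280 343
 374 380 376 374 374 376 378 351 277 269 327 339 336 330 331 336 341]
217 [330 342 339 342 310 367 389 385 387 386 385 383 382 381 383 382 383 385
 379 378] [281 281 319 333 327 323 331 324 324 332 330 330 332 338 329 333]
221 [325 338 336 353 358 362 363 378 387 383 384 384 386 384 378 383 386 385
 385 386] [301 301 296 294 305 298 276 285 280 257 261 313 328 338 334 335]
225 [215 224 232 239 240 238 240 251 257 259 259 259 259 249 250 241 237 225
 215 216] [374 371 376 379 377 379 371 378 376 375 368 335 330 329 336 329]
```

```bash
cat >> h.py <<'E'
from scipy.spatial.transform import Rotation as Rn
np.set_printoptions(precision=2,suppress=True)
TY=np.array([.0695,.9976,0]);TX=np.array([.9976,-.0695,0])
R0=np.c_[[0,0,-1],TY,TX]
def rel(p,s=None):
    s=s or get_state();R=np.array(s["tool_rot"])
    print("t",s["time_s"],"tcp",s["eef_pos"],"F",np.array(s["wrist_force"]),"w",s["grip_width"])
    print("lin cm",R.T@(np.array(p)-s["eef_pos"])/10,"rot",Rn.from_matrix(R.T@R0).as_rotvec(degrees=True))
E
python3 - <<'E'
from h import *
rel([404.5,190.5,225]);rel([404.5,190.5,111])
for u,a,b in((300,213.6,223.5),(350,217.6,227),(390,221,230.2)):
    print(u,onz("top",u,a,81),onz("top",u,b,88))
E
```

```text
t 0.1 tcp [186.18 490.48 230.71] F [ 0.02 -0.05 -0.25] w 85.35776649248126
lin cm [  0.6  -20.3   31.06] rot [-16.8   -0.01   0.08]
t 0.1 tcp [186.18 490.48 230.71] F [ 0.02 -0.05 -0.25] w 85.35776649248126
lin cm [ 12.   -20.28  31.06] rot [-16.8   -0.01   0.08]
300 [571.46  -5.63  81.  ] [551.75  -6.26  88.  ]
350 [565.65 -92.85  81.  ] [546.92 -92.44  88.  ]
390 [ 560.72 -162.74   81.  ] [ 542.38 -161.53   88.  ]
```

Call:
{"fn": "arm_command", "kwargs": {"rotation": [[-4,0,0],[-8,0,0],[-12,0,0],[-16.8,0,0],[-16.8,0,0],[-16.8,0,0],[-16.8,0,0],[-16.8,0,0]], "linear": [[0,-2.2,3.4],[0,-4.4,6.8],[0,-6.6,10.2],[0,-8.8,13.6],[0,-11,17],[0,-13.2,20.4],[0,-15.4,23.8],[0,-17.6,27.2]], "fingers": [0,0,0,0,0,0,0,0]}}

```text
time_s: 0.77
eef_pos: [378.6, 227.6, 230.9]
tool_rot: [[-0.0, 0.069, 0.998], [-0.001, 0.998, -0.069], [-1.0, -0.001, -0.0]]
wrist_force: [1.3, 0.0, 0.1]
grip_width: 85.3
```

```bash
python3 -c "
from h import *
rel([404.5,190.5,111])"
```

```text
t 0.7667 tcp [378.6  227.56 230.92] F [1.25 0.01 0.09] w 85.30659857826521
lin cm [11.99 -3.5   2.85] rot [ 0.01 -0.02  0.07]
```

Call:
{"fn": "arm_command", "kwargs": {"rotation": [[0,0,0],[0,0,0],[0,0,0],[0,0,0],[0,0,0],[0,0,0],[0,0,0],[0,0,0]], "linear": [[0,-2.5,2],[0,-3.5,2.85],[1,-3.5,2.85],[3.5,-3.5,2.85],[6,-3.5,2.85],[8.5,-3.5,2.85],[11,-3.5,2.85],[11.9,-3.5,2.85]], "fingers": [0,0,0,0,0,0,0,0]}}

```text
time_s: 1.43
eef_pos: [402.7, 189.6, 109.0]
tool_rot: [[-0.005, 0.069, 0.998], [-0.003, 0.998, -0.069], [-1.0, -0.003, -0.004]]
wrist_force: [-1.0, -0.9, -0.5]
grip_width: 85.4
```

```bash
python3 -c "
from h import *
rel([404.5,190.5,111])
t=snap('top','t1');s=snap('side','s1')
o=np.zeros((400,800,3),np.uint8);o[:,:400]=cv2.resize(t[260:340,130:210],(400,400));o[:,400:]=cv2.resize(s[230:350,320:440],(400,400))
cv2.imwrite('pics/z1.png',o)"
```

```text
t 1.4333 tcp [402.72 189.59 108.99] F [-0.98 -0.9  -0.47] w 85.403809437264
lin cm [-0.2   0.1   0.17] rot [ 0.01 -0.25  0.2 ]
```

View pics/z1.png

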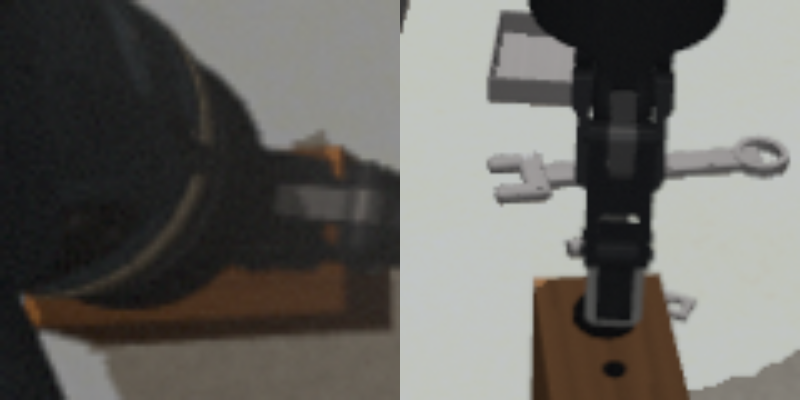

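The side view shows the near finger at about (384,320), in front of the guard at (381,325). I'll check the lateral offset by projection.

```bash
python3 -c "
from h import *
for d in(42,50,57):
  for z in (110,120): print(d,z,proj('side',np.array([402.7,189.6,z])+TY*d))
for x in (402,405,408): print(x,proj('side',[x,190.5,88]))"
```

```text
42 110 [381.72 330.26]
42 120 [382.03 324.51]
50 110 [381.56 334.27]
50 120 [381.88 328.5 ]
57 110 [381.42 337.84]
57 120 [381.74 332.05]
402 [382.37 322.89]
405 [380.25 322.86]
408 [378.13 322.84]
```

Call:
{"fn": "arm_command", "kwargs": {"rotation": [[0,-0.2,0.2],[0,-0.2,0.2],[0,-0.2,0.2],[0,-0.2,0.2],[0,-0.2,0.2],[0,-0.2,0.2],[0,-0.2,0.2],[0,-0.2,0.2]], "linear": [[-0.2,0.1,0.25],[-0.2,0.1,0.25],[-0.2,0.1,0.25],[-0.2,0.1,0.25],[-0.2,0.1,0.25],[-0.2,0.1,0.25],[-0.2,0.1,0.25],[-0.2,0.1,0.25]], "fingers": [0,120,160,200,220,255,255,255], "force": 80}}

```text
time_s: 2.2
eef_pos: [406.0, 190.8, 112.9]
tool_rot: [[0.0, 0.069, 0.998], [0.001, 0.998, -0.069], [-1.0, 0.001, 0.0]]
wrist_force: [-1.0, -0.4, 3.5]
grip_width: 14.4
```

```bash
python3 -c "
from h import *
rel([404.5,190.5,111])"
```

```text
t 2.2 tcp [406.02 190.81 112.93] F [-1.04 -0.39  3.54] w 14.381820726661863
lin cm [ 0.19 -0.04 -0.15] rot [ 0.01  0.02 -0.04]
```

Call:
{"fn": "arm_command", "kwargs": {"rotation": [[0,0,0],[0,0,0],[0,0,0],[0,0,0],[0,0,0],[0,0,0],[0,0,0],[0,0,0]], "linear": [[0,0,0],[-0.3,0,0],[-1,0,0],[-2.5,0,0],[-4,0,0],[-6,0,0],[-8.5,0,0],[-11,0,0]], "fingers": [255,255,255,255,255,255,255,255]}}

```text
time_s: 2.87
eef_pos: [405.6, 190.5, 224.3]
tool_rot: [[-0.0, 0.069, 0.998], [0.0, 0.998, -0.069], [-1.0, 0.0, -0.0]]
wrist_force: [0.5, 1.4, -0.5]
grip_width: 14.1
```

```bash
python3 -c "
from h import *
e=np.array([552.0-1,-180.4,0]);TY2=TY
# target nose at y_track=185
p=np.array([558.5,-61.6,0])+TY*(185-119);print(p)
rel([p[0],p[1],222])"
```

```text
[563.09   4.24   0.  ]
t 2.8667 tcp [405.57 190.55 224.3 ] F [ 0.48  1.37 -0.55] w 14.072518401629935
lin cm [  0.22 -17.49  17.  ] rot [ 0.01 -0.01 -0.02]
```

Call:
{"fn": "arm_command", "kwargs": {"rotation": [[0,0,0],[0,0,0],[0,0,0],[0,0,0],[0,0,0],[0,0,0],[0,0,0],[0,0,0]], "linear": [[0,-2,2],[0,-4.5,4.5],[0,-7.5,7.5],[0,-10.5,10.5],[0,-13.5,13.2],[0,-16,15.5],[0,-17.5,17],[0,-17.5,17]], "fingers": [255,255,255,255,255,255,255,255]}}

```text
time_s: 3.53
eef_pos: [565.4, 1.0, 223.9]
tool_rot: [[0.0, 0.073, 0.997], [-0.0, 0.997, -0.073], [-1.0, -0.0, 0.0]]
wrist_force: [-1.3, 0.1, -1.7]
grip_width: 13.9
```

```bash
python3 -c "
from h import *
p=np.array([558.5,-61.6,0])+TY*(185-119)
rel([p[0],p[1],200])
t=snap('top','t2');s=snap('side','s2')
o=np.zeros((500,800,3),np.uint8);o[:,:400]=cv2.resize(t[175:255,260:324],(400,500));o[:,400:]=cv2.resize(s[130:330,190:350],(400,500))
cv2.imwrite('pics/z2.png',cv2.convertScaleAbs(o,alpha=1.3))"
```

```text
t 3.5333 tcp [565.39   0.95 223.94] F [-1.34  0.13 -1.73] w 13.893839475812491
lin cm [ 2.39  0.31 -0.26] rot [-0.19  0.03  0.02]
```

View pics/z2.png

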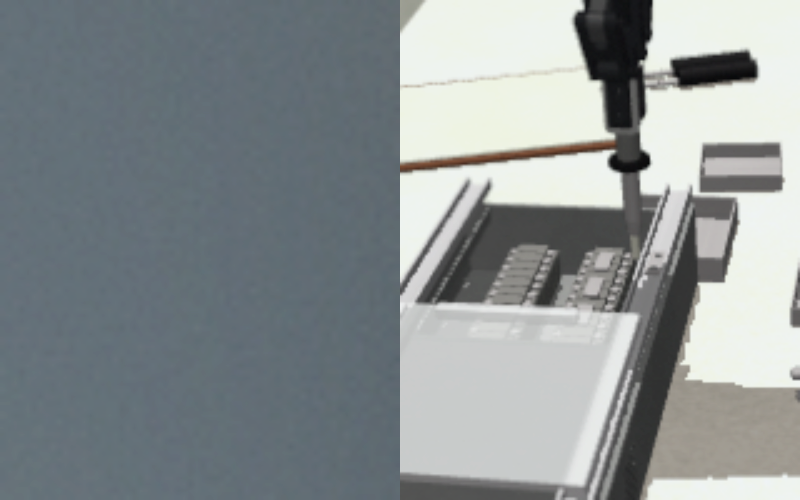

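Top is blocked by the arm. In the side view the guard is near (282,194) and the nose end near (284,230). I'll compare those with the predicted projections.

```bash
python3 -c "
from h import *
tc=np.array([565.4,1,224.]);
print('guard',proj('side',tc-[0,0,25.4]),'nose',proj('side',tc-[0,0,79.9]))
c=np.array([558.5,-61.6,81.])
s=cv2.imread('pics/s2.png').astype(int).sum(2)
for yt in (60,150,185):
  for off,z in((-8,88),(8,88),(-8,81),(8,81)): print(yt,off,z,proj('side',c+TY*(yt-119)+TX*off+[0,0,z-81]))
for v in (217,245,257): print(v,[(u,s[v,u]) for u in range(270,315)])
"
```

```text
guard [279.18 193.35] nose [281.24 222.37]
60 -8 88 [300.19 217.19]
60 8 88 [292.09 216.88]
60 -8 81 [300.35 220.34]
60 8 81 [292.27 220.03]
150 -8 88 [292.31 241.2 ]
150 8 88 [283.56 240.81]
150 -8 81 [292.51 244.52]
150 8 81 [283.79 244.12]
185 -8 88 [288.89 251.64]
185 8 88 [279.86 251.21]
185 -8 81 [289.11 255.02]
185 8 81 [280.12 254.59]
217 [(270, np.int64(166)), (271, np.int64(163)), (272, np.int64(165)), (273, np.int64(163)), (274, np.int64(164)), (275, np.int64(166)), (276, np.int64(164)), (277, np.int64(165)), (278, np.int64(164)), (279, np.int64(162)), (280, np.int64(199)), (281, np.int64(209)), (282, np.int64(218)), (283, np.int64(219)), (284, np.int64(208)), (285, np.int64(194)), (286, np.int64(169)), (287, np.int64(166)), (288, np.int64(168)), (289, np.int64(168)), (290, np.int64(168)), (291, np.int64(407)), (292, np.int64(430)), (293, np.int64(180)), (294, np.int64(283)), (295, np.int64(495)), (296, np.int64(500)), (297, np.int64(500)), (298, np.int64(494)), (299, np.int64(493)), (300, np.int64(493)), (301, np.int64(491)), (302, np.int64(275)), (303, np.int64(180)), (3
[... 1529 characters left out ...]
3, np.int64(536)), (284, np.int64(535)), (285, np.int64(385)), (286, np.int64(264)), (287, np.int64(284)), (288, np.int64(285)), (289, np.int64(262)), (290, np.int64(176)), (291, np.int64(194)), (292, np.int64(190)), (293, np.int64(190)), (294, np.int64(114)), (295, np.int64(116)), (296, np.int64(115)), (297, np.int64(114)), (298, np.int64(117)), (299, np.int64(114)), (300, np.int64(118)), (301, np.int64(119)), (302, np.int64(120)), (303, np.int64(124)), (304, np.int64(124)), (305, np.int64(293)), (306, np.int64(347)), (307, np.int64(345)), (308, np.int64(552)), (309, np.int64(552)), (310, np.int64(551)), (311, np.int64(551)), (312, np.int64(550)), (313, np.int64(551)), (314, np.int64(554))]
```

```bash
python3 -c "
from h import *
s=cv2.imread('pics/s2.png').astype(int).sum(2)
for v in range(214,246): print(v,s[v,276:296])
rel([564.1,4.2,195])
tc=np.array([565.4,1,224.])
for L in(0,10,16,22,28): print(L,proj('side',tc-[0,0,79.9+L]))
"
```

```text
214 [190 189 187 176 202 212 218 216 206 192 170 199 193 194 233 233 416 432
 181 489]
215 [164 165 161 162 202 211 217 219 206 191 164 166 165 166 172 175 421 291
 205 495]
216 [164 166 164 158 199 209 218 217 208 194 166 166 166 169 167 252 483 192
 257 495]
217 [164 165 164 162 199 209 218 219 208 194 169 166 168 168 168 407 430 180
 283 495]
218 [165 164 165 164 180 205 213 214 205 193 165 165 169 168 167 481 292 257
 478 496]
219 [167 165 164 164 170 193 198 200 197 189 163 163 164 169 249 488 192 412
 492 497]
220 [165 165 164 164 157 189 200 202 196 184 157 163 163 168 408 431 203 485
 494 500]
221 [161 164 164 164 158 185 197 198 196 183 162 166 165 167 484 291 204 492
 495 501]
222 [162 161 163 164 166 190 199 197 197 181 160 168 163 249 491 191 253 492
 497 500]
223 [164 162 163 164 165 174 197 196 195 175 167 167 166 410 433 203 473 494
 498 498]
224 [164 163 162 165 165 165 254 241 232 189 171 168 168 486 291 204 491 494
 500 497]
225 [167 166 165 166 165 165 275 289 277 214 169 168 252 431 192 407 491 495
 500 495]
226 [164 166 164 162 164 164 245 292 283 217 166 166 409
[... 1203 characters left out ...]
183 285 488 482 285 281 264 264 267
 286 180]
241 [286 367 343 286 151 120 108 483 293 260 483 495 497 288 284 280 282 285
 264 178]
242 [426 433 326 320 121 108 149 314 189 412 496 322 319 285 282 282 286 285
 208 178]
243 [240 249 204 276 115 107 234 262 177 486 497 292 288 284 280 283 289 285
 179 222]
244 [305 243 238 180 122 148 279 209 204 494 497 292 286 282 280 285 285 262
 177 269]
245 [433 376 319 127 108 151 284 178 254 320 318 285 285 280 282 285 285 208
 177 199]
t 3.6333 tcp [563.03   3.63 224.06] F [ 0.16  0.33 -0.89] w 14.19987870537551
lin cm [2.91 0.06 0.11] rot [-0.08 -0.06 -0.03]
0 [281.24 222.37]
10 [281.61 227.5 ]
16 [281.83 230.56]
22 [282.05 233.59]
28 [282.26 236.59]
```

Call:
{"fn": "arm_command", "kwargs": {"rotation": [[0,0,0],[0,0,0],[0,0,0],[0,0,0],[0,0,0],[0,0,0],[0,0,0],[0,0,0]], "linear": [[0.5,0.05,0.1],[1,0.05,0.1],[1.5,0.05,0.1],[2.2,0.05,0.1],[3,0.05,0.1],[3.6,0.05,0.1],[3.8,0.05,0.1],[3.8,0.05,0.1]], "fingers": [255,255,255,255,255,255,255,255]}}

```text
time_s: 4.3
eef_pos: [563.5, 4.2, 185.2]
tool_rot: [[-0.002, 0.071, 0.997], [0.001, 0.997, -0.071], [-1.0, 0.0, -0.003]]
wrist_force: [-0.5, -1.0, -0.3]
grip_width: 14.0
```

Call:
{"fn": "arm_command", "kwargs": {"rotation": [[0,0,0],[0,0,0],[0,0,0],[0,0,0],[0,0,0],[0,0,0],[0,0,0],[0,0,0]], "linear": [[0.05,0,0],[0.1,0,0],[0.15,0,0],[0.2,0,0],[0.2,0,0],[0.2,0,0],[0.2,0,0],[0.2,0,0]], "fingers": [255,255,255,255,255,255,255,255]}}

```text
time_s: 4.97
eef_pos: [563.5, 4.2, 183.3]
tool_rot: [[-0.002, 0.071, 0.997], [0.001, 0.997, -0.071], [-1.0, 0.0, -0.002]]
wrist_force: [0.7, -0.1, -0.7]
grip_width: 14.3
```

```bash
python3 -c "
from h import *
rel([564.1,4.2,180])
print(get_state()['ft_torque'])
"
```

```text
t 4.9667 tcp [563.54   4.18 183.3 ] F [ 0.7  -0.12 -0.71] w 14.319288019046656
lin cm [0.33 0.01 0.06] rot [-0.08 -0.14 -0.03]
[-0.03 -0.02 -0.05]
```

Call:
{"fn": "arm_command", "kwargs": {"rotation": [[0,0,0],[0,0,0],[0,0,0],[0,0,0],[0,0,0],[0,0,0],[0,0,0],[0,0,0]], "linear": [[0.03,0,0],[0.06,0,0],[0.1,0,0],[0.13,0,0],[0.15,0,0],[0.15,0,0],[0.15,0,0],[0.15,0,0]], "fingers": [255,255,255,255,255,255,255,255]}}

```text
time_s: 5.63
eef_pos: [563.5, 4.2, 181.8]
tool_rot: [[-0.002, 0.071, 0.997], [0.001, 0.997, -0.071], [-1.0, 0.0, -0.002]]
wrist_force: [0.6, -0.1, -1.3]
grip_width: 14.0
```

Call:
{"fn": "arm_command", "kwargs": {"rotation": [[0,0,0],[0,0,0],[0,0,0],[0,0,0],[0,0,0],[0,0,0],[0,0,0],[0,0,0]], "linear": [[0.02,0,0],[0.04,0,0],[0.06,0,0],[0.08,0,0],[0.1,0,0],[0.1,0,0],[0.1,0,0],[0.1,0,0]], "fingers": [255,255,255,255,255,255,255,255]}}

```text
time_s: 6.3
eef_pos: [563.6, 4.2, 180.8]
tool_rot: [[-0.002, 0.071, 0.997], [0.001, 0.997, -0.071], [-1.0, 0.0, -0.002]]
wrist_force: [-0.5, -0.1, 0.6]
grip_width: 13.9
```

Call:
{"fn": "arm_command", "kwargs": {"rotation": [[0,0,0],[0,0,0],[0,0,0],[0,0,0],[0,0,0],[0,0,0],[0,0,0],[0,0,0]], "linear": [[0.02,0,0],[0.03,0,0],[0.05,0,0],[0.06,0,0],[0.07,0,0],[0.07,0,0],[0.07,0,0],[0.07,0,0]], "fingers": [255,255,255,255,255,255,255,255]}}

```text
time_s: 6.97
eef_pos: [563.6, 4.2, 180.2]
tool_rot: [[-0.002, 0.071, 0.997], [0.001, 0.997, -0.071], [-1.0, 0.0, -0.002]]
wrist_force: [-0.7, -0.5, 3.5]
grip_width: 14.0
```

```bash
python3 -c "
from h import *
s=snap('side','s3')
print([get_state()['wrist_force'].round(1).tolist()])
cv2.imwrite('pics/z3.png',cv2.convertScaleAbs(cv2.resize(s[200:270,250:330],(800,600)),alpha=1.3))
rel([564,4.2,180.2])
"
```

```text
[[-0.5, -0.2, 2.7]]
t 7.0167 tcp [563.65   4.17 180.27] F [-0.51 -0.25  2.7 ] w 13.673945505617647
lin cm [0.01 0.01 0.04] rot [-0.08 -0.12 -0.03]
```

View pics/z3.png

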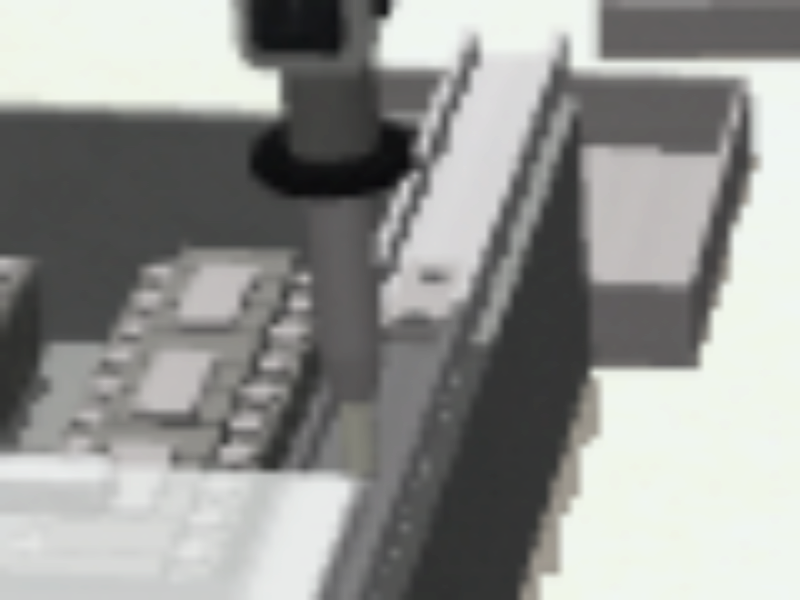

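Call:
{"fn": "arm_command", "kwargs": {"rotation": [[0,0,0],[0,0,0],[0,0,0],[0,0,0],[0,0,0],[0,0,0],[0,0,0],[0,0,0]], "linear": [[0.01,-0.1,-0.02],[0.02,-0.25,-0.04],[0.02,-0.45,-0.06],[0.02,-0.65,-0.08],[0.02,-0.85,-0.1],[0.02,-1.05,-0.12],[0.02,-1.25,-0.14],[0.02,-1.45,-0.15]], "fingers": [255,255,255,255,255,255,255,255]}}

```text
time_s: 7.68
eef_pos: [561.2, -10.3, 180.2]
tool_rot: [[-0.002, 0.071, 0.997], [0.001, 0.997, -0.071], [-1.0, 0.001, -0.002]]
wrist_force: [1.1, 4.5, 4.7]
grip_width: 14.9
```

```bash
cat >> h.py <<'E'
def tr():
    s=get_state();p=s["eef_pos"];d=(p-[558.5,-61.6,0]);print("t",s["time_s"],"ytrack",d@TY+119,"xtrack",d@TX,"z",p[2],"F",s["wrist_force"],"tau",s["ft_torque"],"w",s["grip_width"]);print(s["tool_rot"].round(4))
E
python3 -c "
from h import *
tr()"
```

```text
t 7.6833 ytrack 170.36987098736085 xtrack -0.8928753574748096 z 180.1975494636514 F [1.1  4.48 4.68] tau [ 1.38 -0.23  0.01] w 14.930319340100539
[[-0.    0.07  1.  ]
 [ 0.    1.   -0.07]
 [-1.    0.   -0.  ]]
```

Call:
{"fn": "arm_command", "kwargs": {"rotation": [[0,0,0],[0,0,0],[0,0,0],[0,0,0],[0,0,0],[0,0,0],[0,0,0],[0,0,0]], "linear": [[0,-0.2,0],[0,-0.4,0],[0,-0.6,0],[0,-0.8,0],[0,-1,0],[0,-1.2,0],[0,-1.4,0],[0,-1.6,0]], "fingers": [255,255,255,255,255,255,255,255], "force": 120}}

```text
time_s: 8.35
eef_pos: [560.0, -26.3, 180.2]
tool_rot: [[-0.002, 0.071, 0.997], [0.001, 0.997, -0.071], [-1.0, 0.001, -0.002]]
wrist_force: [0.5, 4.2, 5.3]
grip_width: 13.4
```

```bash
python3 -c "
from h import *
tr()"
```

```text
t 8.35 ytrack 154.29886393652245 xtrack -0.9477270264208524 z 180.2121312074551 F [0.53 4.24 5.28] tau [ 1.33 -0.07 -0.03] w 13.441381987721144
[[-0.    0.07  1.  ]
 [ 0.    1.   -0.07]
 [-1.    0.   -0.  ]]
```

Call:
{"fn": "arm_command", "kwargs": {"rotation": [[0,0,0],[0,0,0],[0,0,0],[0,0,0],[0,0,0],[0,0,0],[0,0,0],[0,0,0]], "linear": [[-0.01,-0.2,0],[-0.01,-0.4,0],[-0.01,-0.6,0],[-0.01,-0.8,0],[-0.01,-1,0],[-0.01,-1.2,0],[-0.01,-1.4,0],[-0.01,-1.6,0]], "fingers": [255,255,255,255,255,255,255,255]}}

```text
time_s: 9.02
eef_pos: [558.8, -42.5, 180.3]
tool_rot: [[-0.002, 0.071, 0.997], [0.001, 0.997, -0.071], [-1.0, 0.001, -0.002]]
wrist_force: [0.3, 4.4, 3.9]
grip_width: 13.2
```

```bash
python3 -c "
from h import *
tr()"
```

```text
t 9.0167 ytrack 138.06939233803445 xtrack -0.993139078179949 z 180.30342529576012 F [0.28 4.36 3.94] tau [ 1.31 -0.05  0.04] w 13.241871251182515
[[-0.    0.07  1.  ]
 [ 0.    1.   -0.07]
 [-1.    0.   -0.  ]]
```

Call:
{"fn": "arm_command", "kwargs": {"rotation": [[0,0,0],[0,0,0],[0,0,0],[0,0,0],[0,0,0],[0,0,0],[0,0,0],[0,0,0]], "linear": [[0,-0.2,0],[0,-0.4,0],[0,-0.6,0],[0,-0.8,0],[0,-1,0],[0,-1.2,0],[0,-1.4,0],[0,-1.6,0]], "fingers": [255,255,255,255,255,255,255,255]}}

```text
time_s: 9.68
eef_pos: [557.7, -58.6, 180.3]
tool_rot: [[-0.002, 0.071, 0.997], [0.001, 0.997, -0.071], [-1.0, 0.001, -0.002]]
wrist_force: [0.7, 4.9, 4.9]
grip_width: 13.3
```

```bash
python3 -c "
from h import *
tr()
s=snap('side','s4')
cv2.imwrite('pics/z4.png',cv2.convertScaleAbs(cv2.resize(s[190:260,260:340],(800,600)),alpha=1.3))"
```

```text
t 9.6833 ytrack 121.88750652838313 xtrack -1.0169030643740853 z 180.2689094133333 F [0.67 4.93 4.87] tau [ 1.32 -0.13 -0.01] w 13.34470784615207
[[-0.    0.07  1.  ]
 [ 0.    1.   -0.07]
 [-1.    0.   -0.  ]]
```

View pics/z4.png

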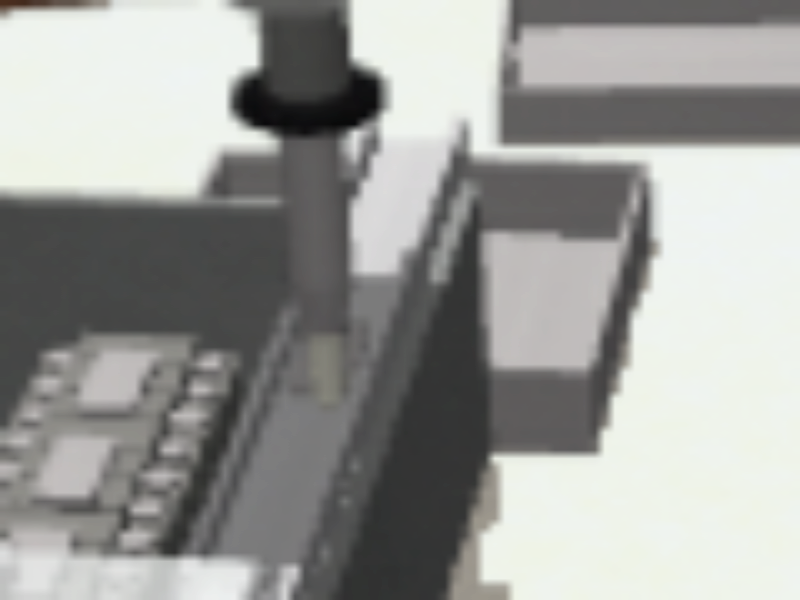

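The rod stands on the floor in mid-channel at about (292,237), with the link directly ahead of it. I'll carry on.

Call:
{"fn": "arm_command", "kwargs": {"rotation": [[0,0,0],[0,0,0],[0,0,0],[0,0,0],[0,0,0],[0,0,0],[0,0,0],[0,0,0]], "linear": [[0,-0.2,0],[0,-0.4,0],[0,-0.6,0],[0,-0.8,0],[0,-1,0],[0,-1.2,0],[0,-1.4,0],[0,-1.6,0]], "fingers": [255,255,255,255,255,255,255,255]}}

```text
time_s: 10.4
eef_pos: [556.5, -75.3, 180.3]
tool_rot: [[-0.002, 0.071, 0.997], [0.001, 0.997, -0.071], [-1.0, 0.0, -0.002]]
wrist_force: [0.5, 4.2, 4.7]
grip_width: 13.2
```

```bash
python3 -c "
from h import *
tr()"
```

```text
t 10.4 ytrack 105.23098603490418 xtrack -1.0648748861569919 z 180.26931225802733 F [0.5  4.24 4.75] tau [ 1.47 -0.05 -0.  ] w 13.248997955192403
[[-0.    0.07  1.  ]
 [ 0.    1.   -0.07]
 [-1.    0.   -0.  ]]
```

Call:
{"fn": "arm_command", "kwargs": {"rotation": [[0,0,0],[0,0,0],[0,0,0],[0,0,0],[0,0,0],[0,0,0],[0,0,0],[0,0,0]], "linear": [[0,-0.2,0],[0,-0.4,0],[0,-0.6,0],[0,-0.8,0],[0,-1,0],[0,-1.2,0],[0,-1.4,0],[0,-1.6,0]], "fingers": [255,255,255,255,255,255,255,255]}}

```text
time_s: 11.07
eef_pos: [555.3, -91.4, 180.2]
tool_rot: [[-0.002, 0.071, 0.997], [0.001, 0.997, -0.071], [-1.0, 0.0, -0.002]]
wrist_force: [0.3, 4.0, 4.7]
grip_width: 13.3
```

Call:
{"fn": "arm_command", "kwargs": {"rotation": [[0,0,0],[0,0,0],[0,0,0],[0,0,0],[0,0,0],[0,0,0],[0,0,0],[0,0,0]], "linear": [[0,-0.2,0],[0,-0.4,0],[0,-0.6,0],[0,-0.8,0],[0,-1,0],[0,-1.2,0],[0,-1.4,0],[0,-1.6,0]], "fingers": [255,255,255,255,255,255,255,255]}}

```text
time_s: 11.73
eef_pos: [554.2, -107.6, 180.3]
tool_rot: [[-0.002, 0.071, 0.997], [0.001, 0.997, -0.071], [-1.0, 0.0, -0.002]]
wrist_force: [-1.2, 4.6, 6.0]
grip_width: 13.5
```

```bash
python3 -c "
from h import *
tr()"
```

```text
t 11.7333 ytrack 72.82261754264138 xtrack -1.1222325481475657 z 180.25665958801468 F [-1.19  4.6   5.98] tau [ 1.29 -0.04 -0.02] w 13.507369872671514
[[-0.    0.07  1.  ]
 [ 0.    1.   -0.07]
 [-1.    0.   -0.  ]]
```

Call:
{"fn": "arm_command", "kwargs": {"rotation": [[0,0,0],[0,0,0],[0,0,0],[0,0,0],[0,0,0],[0,0,0],[0,0,0],[0,0,0]], "linear": [[-0.01,-0.2,0],[-0.01,-0.4,0],[-0.01,-0.6,0],[-0.01,-0.8,0],[-0.01,-1,0],[-0.01,-1.2,0],[-0.01,-1.4,0],[-0.01,-1.6,0]], "fingers": [255,255,255,255,255,255,255,255]}}

```text
time_s: 12.4
eef_pos: [553.0, -123.7, 180.3]
tool_rot: [[-0.002, 0.071, 0.997], [0.001, 0.997, -0.071], [-1.0, 0.0, -0.002]]
wrist_force: [-0.6, 3.6, 4.1]
grip_width: 13.6
```

Call:
{"fn": "arm_command", "kwargs": {"rotation": [[0,0,0],[0,0,0],[0,0,0],[0,0,0],[0,0,0],[0,0,0],[0,0,0],[0,0,0]], "linear": [[0,-0.2,0],[0,-0.4,0],[0,-0.6,0],[0,-0.8,0],[0,-1,0],[0,-1.2,0],[0,-1.4,0],[0,-1.6,0]], "fingers": [255,255,255,255,255,255,255,255]}}

```text
time_s: 13.07
eef_pos: [551.8, -139.9, 180.3]
tool_rot: [[-0.002, 0.071, 0.997], [0.001, 0.997, -0.071], [-1.0, 0.0, -0.002]]
wrist_force: [0.5, 4.5, 4.3]
grip_width: 13.5
```

```bash
python3 -c "
from h import *
tr()"
```

```text
t 13.0667 ytrack 40.4234318577374 xtrack -1.2370375184291111 z 180.3174441915971 F [0.46 4.52 4.26] tau [1.08 0.02 0.02] w 13.514359133725668
[[-0.    0.07  1.  ]
 [ 0.    1.   -0.07]
 [-1.    0.   -0.  ]]
```

Call:
{"fn": "arm_command", "kwargs": {"rotation": [[0,0,0],[0,0,0],[0,0,0],[0,0,0],[0,0,0],[0,0,0],[0,0,0],[0,0,0]], "linear": [[0,-0.2,0],[0,-0.4,0],[0,-0.6,0],[0,-0.8,0],[0,-1,0],[0,-1.2,0],[0,-1.4,0],[0,-1.6,0]], "fingers": [255,255,255,255,255,255,255,255]}}

```text
time_s: 13.73
eef_pos: [550.7, -156.1, 180.3]
tool_rot: [[-0.002, 0.071, 0.997], [0.001, 0.997, -0.071], [-1.0, 0.0, -0.002]]
wrist_force: [0.6, 5.2, 4.3]
grip_width: 13.5
```

Call:
{"fn": "arm_command", "kwargs": {"rotation": [[0,0,0],[0,0,0],[0,0,0],[0,0,0],[0,0,0],[0,0,0],[0,0,0],[0,0,0]], "linear": [[0,-0.2,0],[0,-0.4,0],[0,-0.6,0],[0,-0.8,0],[0,-0.95,0],[0,-1.1,0],[0,-1.25,0],[0,-1.35,0]], "fingers": [255,255,255,255,255,255,255,255]}}

```text
time_s: 14.4
eef_pos: [549.7, -169.7, 180.3]
tool_rot: [[-0.002, 0.071, 0.997], [0.0, 0.997, -0.071], [-1.0, 0.0, -0.002]]
wrist_force: [0.0, 3.1, 4.1]
grip_width: 13.0
```

```bash
python3 -c "
from h import *
tr()
s=snap('side','s5')
cv2.imwrite('pics/z5.png',cv2.convertScaleAbs(cv2.resize(s[160:250,260:380],(800,600)),alpha=1.3))"
```

```text
t 14.4 ytrack 10.525958322172968 xtrack -1.2980114631452828 z 180.3046661894 F [0.03 3.06 4.06] tau [ 0.96 -0.02  0.03] w 13.002417609622054
[[-0.    0.07  1.  ]
 [ 0.    1.   -0.07]
 [-1.    0.   -0.  ]]
```

View pics/z5.png

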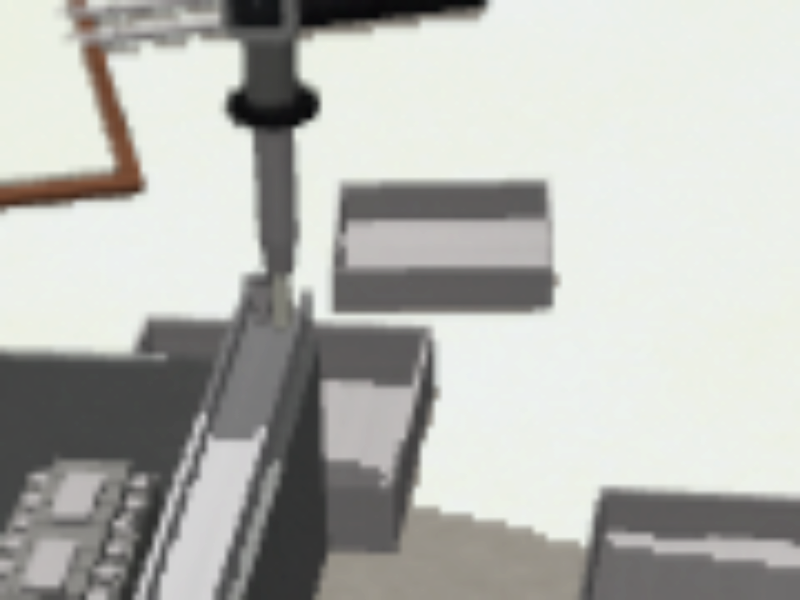

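The rod is about 12 mm from the open end, in the channel at about (302,209). I'll push just past the end, lift and look.

Call:
{"fn": "arm_command", "kwargs": {"rotation": [[0,0,0],[0,0,0],[0,0,0],[0,0,0],[0,0,0],[0,0,0],[0,0,0],[0,0,0]], "linear": [[0,-0.15,0],[0,-0.3,0],[0,-0.45,0],[0,-0.6,0],[0,-0.75,0],[-0.02,-0.95,0],[-0.04,-1.15,0],[-0.06,-1.35,0]], "fingers": [255,255,255,255,255,255,255,255]}}

```text
time_s: 15.12
eef_pos: [548.3, -184.1, 180.5]
tool_rot: [[-0.003, 0.072, 0.997], [-0.001, 0.997, -0.072], [-1.0, -0.001, -0.003]]
wrist_force: [-0.8, 0.5, -1.2]
grip_width: 13.4
```

Call:
{"fn": "arm_command", "kwargs": {"rotation": [[0,0,0],[0,0,0],[0,0,0],[0,0,0],[0,0,0],[0,0,0],[0,0,0],[0,0,0]], "linear": [[0,-0.1,0],[-0.3,-0.1,0],[-0.8,-0.1,0],[-1.5,-0.1,0],[-2.4,-0.1,0],[-3.2,-0.1,0],[-4,-0.1,0],[-4.4,-0.1,0]], "fingers": [255,255,255,255,255,255,255,255]}}

```text
time_s: 15.78
eef_pos: [548.9, -185.2, 226.3]
tool_rot: [[-0.001, 0.071, 0.997], [-0.002, 0.997, -0.071], [-1.0, -0.002, -0.001]]
wrist_force: [0.2, 0.3, -0.4]
grip_width: 13.1
```

```bash
python3 -c "
from h import *
tr()
rel([405.8,190.7,224])
s=snap('side','s6');t=snap('top','t6')
o=np.zeros((600,800,3),np.uint8);o[:,:400]=cv2.resize(s[150:270,260:340],(400,600));o[:,400:]=cv2.resize(t[180:270,390:450],(400,600))
cv2.imwrite('pics/z6.png',cv2.convertScaleAbs(o,alpha=1.3))"
```

```text
t 15.7833 ytrack -4.977721314039073 xtrack -0.9549574475754884 z 226.26662087283697 F [ 0.18  0.31 -0.42] tau [-0.   -0.02  0.02] w 13.090767210493274
[[-0.    0.07  1.  ]
 [-0.    1.   -0.07]
 [-1.   -0.   -0.  ]]
t 15.7833 tcp [ 548.93 -185.21  226.27] F [ 0.18  0.31 -0.42] w 13.090767210493274
lin cm [  0.18  36.47 -16.96] rot [-0.11 -0.07  0.1 ]
```

View pics/z6.png

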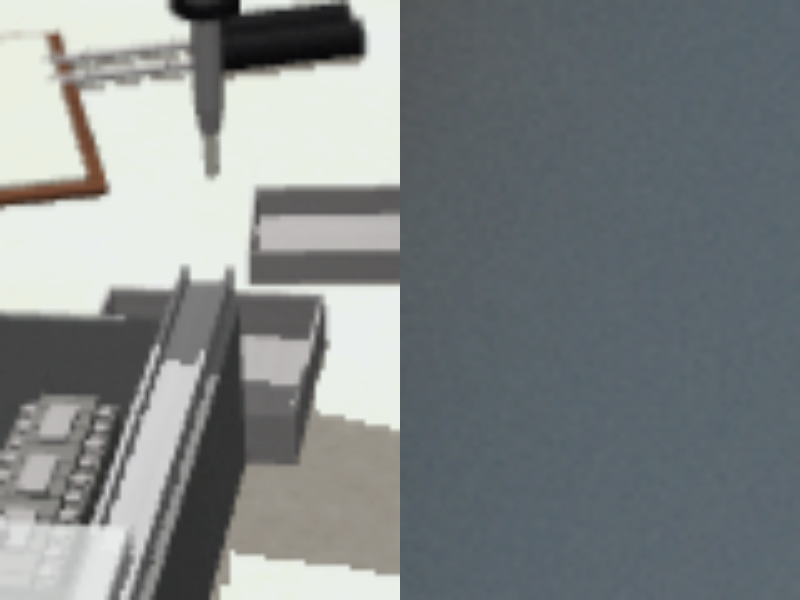

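The channel is empty and the link is out of sight below the end. I'll check the tray from the top once the arm is clear. Now back to the block.

Call:
{"fn": "arm_command", "kwargs": {"rotation": [[0,0,0],[0,0,0],[0,0,0],[0,0,0],[0,0,0],[0,0,0],[0,0,0],[0,0,0]], "linear": [[0,2,-1],[0,5,-2.4],[0,8.5,-4],[0,12,-5.6],[0,15.5,-7.2],[0,19,-8.8],[0,22.5,-10.4],[0,25.5,-11.8]], "fingers": [255,255,255,255,255,255,255,255]}}

```text
time_s: 16.55
eef_pos: [448.1, 79.3, 225.2]
tool_rot: [[-0.002, 0.071, 0.997], [-0.001, 0.997, -0.071], [-1.0, -0.001, -0.002]]
wrist_force: [0.7, 0.1, -0.7]
grip_width: 13.4
```

```bash
python3 -c "
from h import *
rel([405.8,190.7,224])"
```

```text
t 16.55 tcp [448.07  79.35 225.22] F [ 0.73  0.07 -0.67] w 13.366830595162888
lin cm [ 0.11 10.81 -5.01] rot [-0.1  -0.09  0.08]
```

Call:
{"fn": "arm_command", "kwargs": {"rotation": [[-0.1,-0.1,0.1],[-0.1,-0.1,0.1],[-0.1,-0.1,0.1],[-0.1,-0.1,0.1],[-0.1,-0.1,0.1],[-0.1,-0.1,0.1],[-0.1,-0.1,0.1],[-0.1,-0.1,0.1]], "linear": [[0,2.5,-1.2],[0,5,-2.4],[0,7.5,-3.5],[0,9.5,-4.4],[0,10.5,-4.9],[0,10.8,-5],[0,10.8,-5],[0,10.8,-5]], "fingers": [255,255,255,255,255,255,255,255]}}

```text
time_s: 17.22
eef_pos: [406.1, 190.0, 225.0]
tool_rot: [[0.0, 0.07, 0.998], [-0.0, 0.998, -0.07], [-1.0, -0.0, 0.0]]
wrist_force: [-0.6, -0.2, -1.5]
grip_width: 13.7
```

```bash
python3 -c "
from h import *
s=snap('side','s7');t=snap('top','t7')
rel([405.8,190.7,170])
o=np.zeros((600,800,3),np.uint8);o[:,:400]=cv2.resize(s[210:360,330:430],(400,600));o[:,400:]=cv2.resize(t[180:270,390:450],(400,600))
cv2.imwrite('pics/z7.png',cv2.convertScaleAbs(o,alpha=1.3))"
```

```text
t 17.3167 tcp [406.26 189.71 225.06] F [-0.86  0.   -0.85] w 12.994869592443838
lin cm [ 5.51  0.1  -0.05] rot [-0.07  0.   -0.  ]
```

View pics/z7.png

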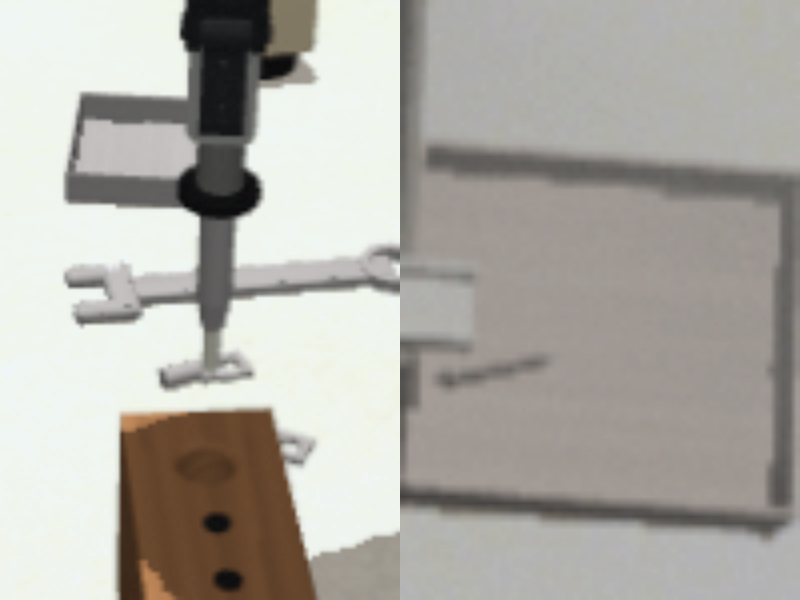

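Link's shadow and bar show inside the tray at about (464,235) in the top view, and the channel end is clear. In the side view the hole is at (381.5,326.7) and the pen hangs above it. I'll check alignment numerically.

```bash
python3 -c "
from h import *
p=np.array([406.3,189.7,0])
for n,z in(('guard',199.6),('nose',145.1),('rod mid',136),('hole@tcp',85)): print(n,proj('side',p+[0,0,z]))
b=np.array(proj('side',p+[0,0,199.6]))
print('hole from side with bias removed', onz('side',381.5-(385-b[0]),326.7-(257.5-b[1]),85))
s=cv2.imread('pics/s7.png').astype(int).sum(2)
for v in (270,280,296,300): print(v,s[v,374:394])
t=cv2.imread('pics/t7.png');
cv2.imwrite('pics/x.png',t)
"
```

```text
guard [382.47 256.67]
nose [380.9  290.24]
rod mid [380.64 295.58]
hole@tcp [379.23 324.1 ]
hole from side with bias removed [406.81 193.53  85.  ]
270 [560 559 557 557 547 447 184 202 207 216 220 219 213 199 352 558 556 556
 557 556]
280 [439 444 444 443 424 293 195 206 212 217 220 215 206 232 355 444 444 443
 444 444]
296 [556 556 553 553 555 559 519 272 291 291 322 459 553 555 554 552 555 550
 549 553]
300 [543 517 430 477 461 438 384 278 295 290 287 285 272 336 294 329 421 451
 506 542]
```

Call:
{"fn": "arm_command", "kwargs": {"rotation": [[0,0,0],[0,0,0],[0,0,0],[0,0,0],[0,0,0],[0,0,0],[0,0,0],[0,0,0]], "linear": [[0.5,0.15,0],[1.5,0.15,0],[2.5,0.15,0],[3.5,0.15,0],[4.4,0.15,0],[5.2,0.15,0],[5.8,0.15,0],[6.2,0.15,0]], "fingers": [255,255,255,255,255,255,255,255]}}

```text
time_s: 17.98
eef_pos: [406.2, 190.9, 162.2]
tool_rot: [[-0.001, 0.071, 0.997], [-0.0, 0.997, -0.071], [-1.0, -0.0, -0.001]]
wrist_force: [-0.5, -0.9, -1.0]
grip_width: 13.2
```

Call:
{"fn": "arm_command", "kwargs": {"rotation": [[0,0,0],[0,0,0],[0,0,0],[0,0,0],[0,0,0],[0,0,0],[0,0,0],[0,0,0]], "linear": [[0.2,0,0],[0.4,0,0],[0.6,0,0],[0.8,0,0],[1,0,0],[1.2,0,0],[1.4,0,0],[1.5,0,0]], "fingers": [255,255,255,255,255,255,255,255]}}

```text
time_s: 18.65
eef_pos: [406.2, 190.9, 147.0]
tool_rot: [[-0.001, 0.071, 0.997], [-0.0, 0.997, -0.071], [-1.0, -0.0, -0.001]]
wrist_force: [-0.4, -0.8, -0.2]
grip_width: 13.4
```

```bash
python3 -c "
from h import *
rel([406,191.2,114])"
```

```text
t 18.65 tcp [406.18 190.88 147.02] F [-0.37 -0.79 -0.16] w 13.436134381116707
lin cm [ 3.3   0.03 -0.02] rot [-0.09 -0.03  0.02]
```

No contact, and the nose is in the hole. I'll lower the pen the rest of the way gently.

Call:
{"fn": "arm_command", "kwargs": {"rotation": [[0,0,0],[0,0,0],[0,0,0],[0,0,0],[0,0,0],[0,0,0],[0,0,0],[0,0,0]], "linear": [[0.3,0,0],[0.7,0,0],[1.1,0,0],[1.5,0,0],[1.9,0,0],[2.3,0,0],[2.6,0,0],[2.8,0,0]], "fingers": [255,255,255,255,255,255,255,255]}}

```text
time_s: 19.32
eef_pos: [406.0, 190.8, 118.5]
tool_rot: [[-0.001, 0.071, 0.997], [-0.001, 0.997, -0.071], [-1.0, -0.001, -0.001]]
wrist_force: [-0.1, -0.6, -0.9]
grip_width: 13.5
```

Call:
{"fn": "arm_command", "kwargs": {"rotation": [[0,0,0],[0,0,0],[0,0,0],[0,0,0],[0,0,0],[0,0,0],[0,0,0],[0,0,0]], "linear": [[0.05,0,0],[0.1,0,0],[0.15,0,0],[0.2,0,0],[0.25,0,0],[0.3,0,0],[0.35,0,0],[0.4,0,0]], "fingers": [255,255,255,255,255,255,255,255]}}

```text
time_s: 19.98
eef_pos: [406.0, 190.8, 114.5]
tool_rot: [[-0.001, 0.071, 0.997], [-0.001, 0.997, -0.071], [-1.0, -0.001, -0.001]]
wrist_force: [-0.4, -0.3, -0.6]
grip_width: 13.5
```

```bash
python3 -c "
from h import *
rel([406,191.2,113])"
```

```text
t 19.9833 tcp [405.97 190.81 114.49] F [-0.35 -0.27 -0.64] w 13.546699625072257
lin cm [0.15 0.04 0.  ] rot [-0.09 -0.06  0.04]
```

Call:
{"fn": "arm_command", "kwargs": {"rotation": [[0,0,0],[0,0,0],[0,0,0],[0,0,0],[0,0,0],[0,0,0],[0,0,0],[0,0,0]], "linear": [[0.03,0,0],[0.06,0,0],[0.09,0,0],[0.12,0,0],[0.15,0,0],[0.15,0,0],[0.15,0,0],[0.15,0,0]], "fingers": [255,255,255,255,255,255,255,255]}}

```text
time_s: 20.65
eef_pos: [406.0, 190.8, 113.1]
tool_rot: [[-0.001, 0.071, 0.997], [-0.001, 0.997, -0.071], [-1.0, -0.001, -0.001]]
wrist_force: [-0.7, 0.6, 1.9]
grip_width: 13.3
```

Call:
{"fn": "arm_command", "kwargs": {"rotation": [[0,0,0],[0,0,0],[0,0,0],[0,0,0],[0,0,0],[0,0,0],[0,0,0],[0,0,0]], "linear": [[0,0,0],[0,0,0],[0,0,0],[0,0,0],[0,0,0],[0,0,0],[0,0,0],[0,0,0]], "fingers": [220,200,150,100,50,0,0,0]}}

```text
time_s: 21.32
eef_pos: [406.0, 190.8, 113.1]
tool_rot: [[-0.001, 0.071, 0.997], [-0.0, 0.997, -0.071], [-1.0, -0.001, -0.001]]
wrist_force: [0.3, -1.1, -0.2]
grip_width: 85.2
```

Guard seated and fingers open. Next I'll lift, then retreat.

Call:
{"fn": "arm_command", "kwargs": {"rotation": [[0,0,0],[0,0,0],[0,0,0],[0,0,0],[0,0,0],[0,0,0],[0,0,0],[0,0,0]], "linear": [[-0.5,0,0],[-2,0,0],[-4,0,0],[-6,0,0],[-8,0,0],[-10,0,0],[-12,0,0],[-13,0,0]], "fingers": [0,0,0,0,0,0,0,0]}}

```text
time_s: 21.98
eef_pos: [406.8, 191.2, 245.8]
tool_rot: [[0.002, 0.071, 0.997], [0.001, 0.997, -0.071], [-1.0, 0.001, 0.002]]
wrist_force: [0.5, 0.5, 0.5]
grip_width: 85.4
```

Call:
{"fn": "arm_command", "kwargs": {"rotation": [[0,0,0],[0,0,0],[0,0,0],[0,0,0],[0,0,0],[0,0,0],[0,0,0],[0,0,0]], "linear": [[0,2,-1.3],[0,5,-3.3],[0,8,-5.3],[0,11,-7.3],[0,14,-9.3],[0,17,-11.3],[0,19,-12.6],[0,20,-13.3]], "fingers": [0,0,0,0,0,0,0,0]}}

```text
time_s: 22.65
eef_pos: [286.7, 402.4, 245.9]
tool_rot: [[0.002, 0.069, 0.998], [0.001, 0.998, -0.069], [-1.0, 0.001, 0.001]]
wrist_force: [0.1, -0.8, -0.3]
grip_width: 85.5
```

```bash
python3 -c "
from h import *
s=snap('side','s8');t=snap('top','t8')
o=np.zeros((600,800,3),np.uint8);o[:300,:400]=cv2.resize(t[195:270,350:450],(400,300),interpolation=2);o[:300,400:]=cv2.resize(t[275:350,125:225],(400,300),interpolation=2);o[300:,:400]=cv2.resize(s[190:265,270:370],(400,300),interpolation=2);o[300:,400:]=cv2.resize(s[255:345,330:450],(400,300),interpolation=2)
cv2.imwrite('pics/z8.png',cv2.convertScaleAbs(o,alpha=1.4))
t0=cv2.imread('pics/top0.png');d=(cv2.absdiff(cv2.GaussianBlur(t,(5,5),0),cv2.GaussianBlur(t0,(5,5),0)).max(2)>15).astype('uint8')
print([tuple(x) for x in cv2.connectedComponentsWithStats(d)[2][1:] if x[4]>6])"
```

```text
[(np.int32(325), np.int32(218), np.int32(16), np.int32(7), np.int32(86)), (np.int32(396), np.int32(234), np.int32(15), np.int32(4), np.int32(34)), (np.int32(0), np.int32(348), np.int32(243), np.int32(132), np.int32(16007))]
```

View pics/z8.png

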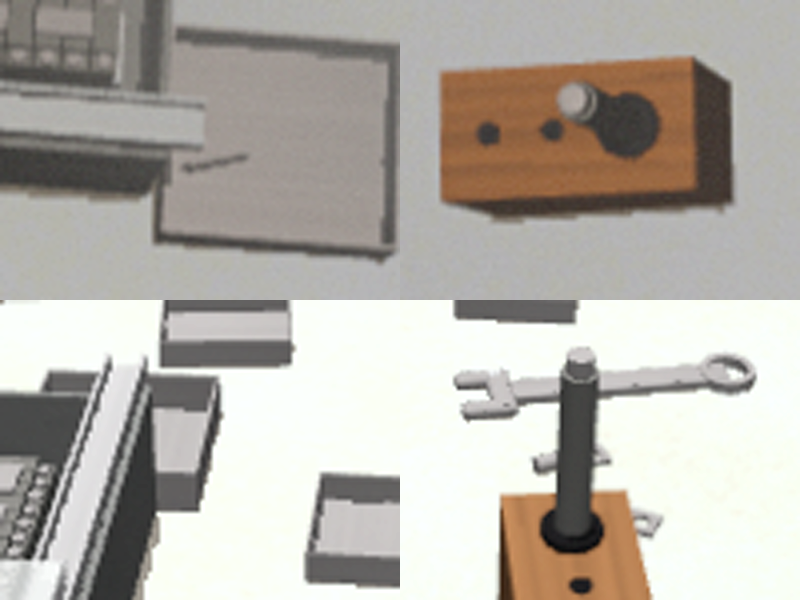

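Only the link's pixels and the arm's shadow changed. The link shows as a thin dark line in the tray, from (396,238) to (411,234), and the pen stands in its hole as before. I'll check the link's position relative to the tray, then hand in.

```bash
python3 -c "
from h import *
t=cv2.imread('pics/t8.png').astype(int).sum(2)
for v in range(226,244): print(v,t[v,386:418])
for z in(3,15): print(onz('top',396,237.5,z),onz('top',411.5,234,z))
c=[onz('top',350+x/4,195+y/4,24) for x,y in((398,46),(398,250),(157,243))];print(np.array(c))
print((c[0]+c[2])/2)
"
```

```text
226 [377 372 372 377 374 375 370 372 373 376 375 377 377 373 365 331 331 328
 333 333 330 332 327 326 331 332 327 330 333 334 333 330]
227 [378 378 372 376 374 377 374 373 375 380 373 373 373 376 364 328 326 329
 321 335 332 330 332 330 327 326 327 329 329 326 329 327]
228 [382 381 380 380 380 376 379 377 378 376 375 377 378 376 365 331 330 331
 335 330 332 334 328 334 333 327 327 333 330 333 326 329]
229 [363 354 358 378 380 380 381 379 378 377 382 375 377 378 374 341 330 328
 333 330 331 330 335 332 335 333 337 331 333 331 334 324]
230 [270 278 287 313 318 318 323 321 328 327 337 342 360 359 354 345 336 331
 335 331 330 330 329 336 328 330 327 330 334 328 327 328]
231 [185 190 187 195 196 201 219 230 227 227 246 255 275 276 292 334 335 335
 329 330 332 336 335 332 333 327 327 328 334 329 331 327]
232 [230 229 224 231 226 223 237 276 279 271 271 272 265 253 286 327 330 334
 329 332 335 327 334 332 328 333 331 329 330 330 334 333]
233 [258 265 258 276 273 257 262 327 333 331 327 328 326 313 332 329 326 330
 324 332 330 324 310 291 284 290 312 334 335 335 324 328]
234 [212 213 216 230
[... 841 characters left out ...]
6 342 336 338 336 341 335
 336 339 337 331 335 336 333 336 335 336 336 332 334 333]
241 [141 169 225 185 193 274 288 335 335 333 332 333 331 336 328 332 331 331
 329 334 335 329 337 334 328 332 334 337 335 334 334 335]
242 [157 212 244 187 220 325 337 334 332 335 332 333 331 329 333 333 330 333
 334 327 333 327 330 332 330 332 335 327 329 333 329 325]
243 [230 311 257 187 208 318 333 338 333 336 333 334 337 335 330 336 335 335
 329 335 333 333 328 328 331 330 336 335 328 331 336 332]
[ 550.11 -184.15    3.  ] [ 557.36 -213.67    3.  ]
[ 547.21 -182.39   15.  ] [ 554.38 -211.56   15.  ]
[[ 606.49 -283.44   24.  ]
 [ 508.92 -279.47   24.  ]
 [ 510.62 -168.11   24.  ]]
[ 558.56 -225.78   24.  ]
```

```bash
python3 -c "
from h import *
s=get_state();print(s['time_s'],s['dq'],s['wrist_force'])
print(job_done())"
```

```text
22.75 [-2.71 -0.9  -1.22  0.37 -0.7  -1.92] [ 0.54 -0.25  0.16]
the job is handed in; nothing more can be done
None
```

The link is out of the channel and in the tray, the pen is back in its hole, and I handed the job in at 22.8 s with no verdict reported.

**Drawing the link out:** I set the rod down about 16 mm from the door's edge. The floor was found by touch at TCP z of about 181 mm. I then drew it to the open end at about 24 mm/s. Normal force at the end of each move was about 3.5 to 7 N. Force is only reported then, so peaks in between were not seen. Sideways drag was higher than I expected, at about 4 to 5 N, but steady.

**Last checks:**
- **Link:** the top view shows a 30 mm long object lying about 30 mm inside the tray's near wall. It is visible only as a thin dark line, because it is the same colour as the tray. It may be lying on its edge; either way it should be below the rim.
- **Pen:** it stands upright, seated on its finger guard where it was. The gripper was fully open and well clear at hand-in.
- **Everything else:** comparing the first and last top views, only the link and the arm/its shadow changed, so the door, tray and bystanders did not visibly move.

**Disagreement:** the side camera read about 2 px to the right of the arm's reported position. I corrected for that when aligning the pen.

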